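Zero and start the stopwatch on the entry shelf

ROBOT

A 6-joint arm with a two-finger parallel gripper is mounted at the origin on the work surface. World frame = base frame: x ahead of the robot, y to its left, z up, the work surface at z = 0. Lengths are in m, angles in degrees, forces in N, time in s.
With the tool pointing down it reaches from about 0.3 to 0.75 m from the base axis. Payload 8.5 kg.
Tool frame: the origin (TCP) lies on the centre line of the jaws, within the pads' length; the fingertips stand 17 mm ahead of it and the grasp point (between the pads) lies 2 mm behind it (env.tcp_to_tips is the distance from the TCP to the fingertips, in m); z points along the fingers, y is the line along which they close (so a half turn about z gives the same grasp; the last joint's range is limited). The gripper opens to 85 mm and grips with 20 to 120 N. Pads are 22 mm wide; open, the fingers measure 114 mm over their backs; the gripper's body (76 mm by 85 mm) begins 54 mm behind the grasp point. The pads swing forward as they close: fully open they stand 13 mm farther back than shut.
Start: joints at [58.768, 21.807, 74.336, -0, 83.858, -12.336], TCP at [0.178, 0.52, 0.248] pointing down, gripper open.
Joint ranges: [-178.18, 178.18], [-50.72, 133.34], [12.68, 142.11], [-81.47, 261.47], [9.98, 163.14], [-165.26, 165.26]. Speed limits (degrees/s): [136.94, 136.94, 180, 180, 180, 180].

INTERFACE

Orientations are given as a 3x3 rotation matrix whose columns are the frame's x, y, z axes.
In Python, from rig import env gives the robot as it stands. The module is installed in compiled form; this text tells all that it offers.
- The arm moves only by the shell command python3 -m pendant 'ROWS' [FORCE]. ROWS is JSON, a list of rows, each a list of 7 numbers: the opening, from 0 (shut) to 1 (fully open), then the shift along the tool's x, y, z in m, then the turn, a rotation vector about the tool's x, y, z in rad. A call has 1 to 5 rows; each row is the pose to reach, as a shift and turn from the pose commanded when the call began, along the tool's axes at that moment; what a row does not reach only later rows make up. A row lasts 1/8 s, in which the tool goes at most 62.5 mm and 10.7 degrees, less where a joint would pass 70% of its speed; a pose out of reach is approached as far as the arm can. A call with a gripper value outside its range is refused whole. The fingers move at their own pace and stop on an object; FORCE is the grip in N (left out, the last holds). Time passes only in rows, so rows that repeat a pose let the fingers close. It gives the time, the measured TCP pose, the force, the opening and the grip force at its end, in the units of the state.
- env.observe(): the state, without advancing time (a new reading comes with each control period).
- env.get_image(name): name is "scene" or "top" or "wrist"; returns a dict with "image" (400x640x3 uint8, blue, green, red), "fx", "fy", "cx", "cy" (pixels), "k1" (the pictures are not rectified: a ray, as slopes to the right and down, at radius r is drawn at 1 + k1 r^2 times it, then the intrinsics apply), "pose" (4x4, takes a point from camera to world coordinates). Camera axes: x right, y up, looking along -z (the intrinsics and any distortion apply to the point x, -y, -z); pixel columns grow to the right and rows downward; lengths in m; the calibration is good to about 2 mm. A picture is of the moment at which its call begins. There is no depth.
- env.close_job(): hands the job in; it is judged then, once.
Trained networks look in the newest picture that a camera, given by its name, has taken for a name from the list of things; names that differ only in an ending like _2 or _b are one class to them, and where a whole thing is asked for, a point or a joint stands for the part that bears it (a point fixed in the world has none). Each returns a list of dicts, best first, with "conf" (0 to 1); they miss things now and then, are a little off and sometimes report something else, mostly with a low value. They report only what shows in the picture. A call takes as long as a camera call. They do not tell look-alikes from the thing itself.
- env.find_in(camera, thing): "bbox" ([centre column, centre row, width, height] in pixels, round what is visible of it).
- env.trace(camera, thing): "mask" (400x640 bool, what is visible of it) and "bbox" ([centre column, centre row, width, height] in pixels, round what is visible of it).
- env.tip_of(camera, thing): "centre" ([column, row] in pixels: a listed point, or the origin of a listed thing).
The state is a dict: "time_s": time; "q": joint angles; "qvel": joint speeds; "joint_efforts": joint torques, N m; "position": TCP position; "tool_rot": TCP orientation; "ft_force": force on the tool from outside, world axes, zero at the start; "wrist_torque": the same for the moment, N m; "grip_width": finger opening in m; "gripper_force": force on a finger pad.
Only numpy, scipy, OpenCV 4.12 (cv2) and the standard library are available. Lean on these libraries where they do the work, as an engineer would, in place of code of your own. Each camera call takes 0.05 s, during which the arm holds its last target. There are 200 camera calls.

TASK

A workout is about to begin: zero the stopwatch by pressing its red reset key fully in and letting it come back up, then start it by pressing its green start key until it stays in, and draw the hand a good hand's breadth clear. Press lightly, with the fingertips only, where the stopwatch lies: do not pick it up or shove it about, do not press its yellow lap key, and never press reset once start is in. Leave the kettlebell, the dish, the shoehorn and the white box with its raised lid as they are.

Things in the scene. Friction and masses are not known exactly. Their poses are not given: they have to be found in the camera images.
- stopwatch: Loose black stopwatch lying on its back on the grey shelf, 80 mm (own x) by 104 mm (own y) by 24 mm high, 0.25 kg. Origin: centre of its underside, z up. Display between the red and green keys. Three round keys on its face, 20 mm across, tops 8 mm above the face (32 mm above the shelf), travel 6 mm straight down. Own x, y in mm: red reset (20, 38), green start (20, -38), yellow lap (-25, 0).
- reset_key_top (a point): Centre of the top of the red reset key; moves with the key. Sprung: starts to move at about 1 N, fully in at about 5 N, comes back up when let go.
- start_key_top (a point): Centre of the top of the green start key; moves with the key. Not sprung: it moves under about 2.5 N and stays in where it is left.
- lap_key_top (a point): Centre of the top of the yellow lap key, sprung like the red one. Not to be pressed.
- reset_key (a joint): How far the red key is in, m: 0 up, 0.006 fully in.
- start_key (a joint): How far the green key is in, m: 0 up, 0.006 fully in.
- lap_key (a joint): How far the yellow key is in, m: 0 up, 0.006 fully in.
- kettlebell: Loose yellow 4 kg kettlebell, body 132 mm across, 200 mm high with its handle (handle 136 mm wide along own y). Origin at the centre of its underside. To one side of the stopwatch, left or right.
- dish: Loose blue ceramic dish, 150 mm across, 35 mm high. Origin at the centre of its underside. On the other side of the stopwatch from the kettlebell.
- shoehorn: Loose chrome shoehorn lying flat, 200 mm long (own x from -91 to +109 mm), 45 mm wide, under 10 mm high. Origin on its underside. Beyond the stopwatch, seen from the robot.
- lid_mid (a point): Middle of the raised flip-top lid (about 200 by 200 mm) of the white storage box, 130 mm high, that is fixed on the shelf far to the robot's left. The lid stands up by its stiff hinge, its top about 330 mm above the shelf.
There are look-alikes about, which are no part of the job. What is meant by the stopwatch is not orange or turquoise, and is the larger of those in its own colour.

How it is judged:
By the outcome, as a careful person would: the job done as asked, in the order asked, and still so for the second after the job is handed in, with the robot touching nothing.
It also fails if it takes over 45 s, if anything falls off the work surface, if the arm or the gripper's body presses on something with over 40 N, if the wrist force passes 120 N, or if a joint passes its speed limit or range.

## Working session

There is one attempt and no reset: what is moved stays moved. The work goes in short steps, Python scripts to look and compute and a shell command to move; the robot and the scene stay as the last step left them, time stands still between calls to the robot, and variables do not carry over. Pictures are saved under pics/ and viewed, at most 10 in all, crops included, and the job is handed in when it is done.

```bash
mkdir -p pics; cat > h.py <<'E'
import numpy as np, cv2
from rig import env
def ray(im,u,v):
    a=np.array([(u-im['cx'])/im['fx'],(v-im['cy'])/im['fy']]);s=a.copy()
    for _ in range(20): s=a/(1+im['k1']*(s@s))
    T=np.array(im['pose']); return T[:3,3],T[:3,:3]@np.array([s[0],-s[1],-1])
def at(im,u,v,z):
    o,d=ray(im,u,v); return o+d*(z-o[2])/d[2]
def proj(im,p):
    T=np.array(im['pose']);c=T[:3,:3].T@(np.array(p)-T[:3,3]);s=np.array([c[0],-c[1]])/-c[2]
    s=s*(1+im['k1']*(s@s));return s[0]*im['fx']+im['cx'],s[1]*im['fy']+im['cy']
E
python3 - <<'E'
from h import *
np.set_printoptions(precision=4,suppress=True)
for c in ['top','scene']:
    im=env.get_image(c); cv2.imwrite(f'pics/{c}1.png',im['image'])
    for t in ['stopwatch','reset_key_top','start_key_top','lap_key_top','kettlebell','dish','shoehorn','lid_mid']:
        z={'reset_key_top':.032,'start_key_top':.032,'lap_key_top':.032}.get(t,0)
        for r in env.tip_of(c,t): print(c,t,round(r['conf'],2),np.round(r['centre']),at(im,*r['centre'],z)[:2])
print(env.observe())
E
```

```text
top stopwatch 0.93 [333. 224.] [0.5124 0.0464]
top stopwatch 0.73 [369. 194.] [ 0.6262 -0.0912]
top stopwatch 0.7 [295. 208.] [0.5671 0.1896]
top stopwatch 0.65 [370. 230.] [ 0.488  -0.0933]
top stopwatch 0.39 [449. 208.] [ 0.575  -0.3921]
top stopwatch 0.2 [166. 247.] [0.4154 0.6675]
top reset_key_top 0.47 [358. 198.] [ 0.6058 -0.0468]
top reset_key_top 0.4 [289. 197.] [0.6049 0.21  ]
top reset_key_top 0.37 [328. 235.] [0.465  0.0645]
top reset_key_top 0.28 [243. 225.] [0.4975 0.3784]
top start_key_top 0.61 [331. 214.] [0.5428 0.0531]
top start_key_top 0.41 [372. 184.] [ 0.6585 -0.0989]
top start_key_top 0.36 [308. 206.] [0.5722 0.14  ]
top lap_key_top 0.55 [342. 226.] [0.5019 0.0122]
top lap_key_top 0.53 [293. 213.] [0.5464 0.1954]
top lap_key_top 0.51 [378. 195.] [ 0.6176 -0.1192]
top kettlebell 0.84 [246. 228.] [0.4913 0.3695]
top dish 0.83 [448. 208.] [ 0.5779 -0.3857]
top shoehorn 0.57 [340. 160.] [0.7562 0.0223]
top lid_mid 0.56 [166. 248.] [0.4116 0.6699]
scene stopwatch 0.95 [296. 213.] [0.4859 0.0448]
scene stopwatch 0.92 [286. 261.] [ 0.6254 -0.099 ]
scene stopwatch 0.85 [
[... 609 characters left out ...]
 0.72 [206. 295.] [ 0.5709 -0.3783]
scene shoehorn 0.73 [336. 268.] [0.7492 0.0203]
scene lid_mid 0.75 [400.  86.] [0.2051 0.8091]
{'time_s': 0.9, 'q': array([ 58.7697,  21.8056,  74.3362,   0.0004,  83.8591, -12.3348]), 'qvel': array([ 0.0467,  0.0693,  0.0477, -0.071 , -0.0984,  0.0233]), 'joint_efforts': array([  0.0009, -44.8313, -23.1464,  -0.0002,   0.0007,   0.    ]), 'position': array([0.1781, 0.5203, 0.2483]), 'tool_rot': array([[-0.9461,  0.3238, -0.    ],
       [ 0.3238,  0.9461, -0.    ],
       [ 0.    , -0.    , -1.    ]]), 'ft_force': array([-0.5701, -0.4124,  0.1483]), 'wrist_torque': array([ 0.011 ,  0.0032, -0.0649]), 'gripper_force': 0.0, 'grip_width': 0.0849591782929985}
```

```bash
python3 - <<'E'
import cv2
a=cv2.imread('pics/top1.png')[130:290,220:420]; cv2.imwrite('pics/c1.png',cv2.resize(a,None,fx=3.75,fy=3.75,interpolation=cv2.INTER_CUBIC)[:600])
E
```

```text
(no output)
```

View pics/c1.png

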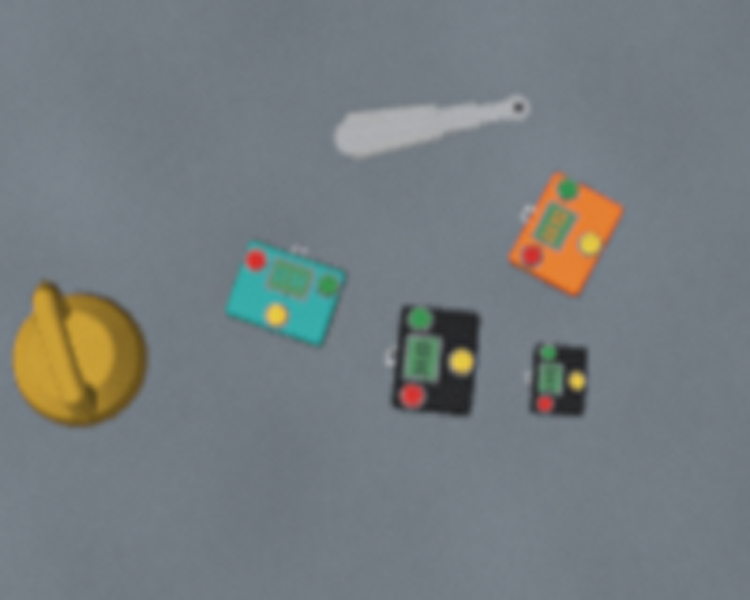

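View pics/scene1.png

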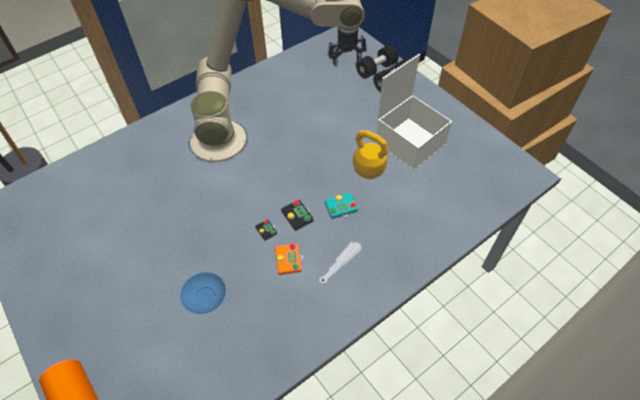

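Four look-alikes (top camera): big black (336,226), small black (369,231), turquoise (297,208), orange (371,193). By the description it is the larger black one, at (336,226), about (0.50, 0.035): red on its near side, green on its far side, yellow to the right. The kettlebell is on the left and the dish on the right. I'll move over it with the fingers shut.

```bash
python3 -m pendant '[[0,-0.045,-0.037,0,0,0,0],[0,-0.09,-0.074,0,0,0,0],[0,-0.135,-0.111,0,0,0,0],[0,-0.18,-0.148,0,0,0,0],[0,-0.225,-0.185,0,0,0,0]]'; python3 -m pendant '[[0,-0.045,-0.037,0,0,0,0],[0,-0.09,-0.074,0,0,0,0],[0,-0.135,-0.111,0,0,0,0],[0,-0.18,-0.15,0.0,0,0,0],[0,-0.18,-0.15,0.0,0,0,0]]'
python3 - <<'E'
from h import *
np.set_printoptions(precision=4,suppress=True)
im=env.get_image('wrist'); cv2.imwrite('pics/w1.png',im['image'])
for t,z in [('stopwatch',0),('reset_key_top',.032),('start_key_top',.032),('lap_key_top',.032)]:
    for r in env.tip_of('wrist',t): print(t,round(r['conf'],2),np.round(r['centre']),at(im,*r['centre'],z)[:2])
s=env.observe();print(s['position'],s['tool_rot'],s['ft_force'],s['grip_width'],env.tcp_to_tips,s['time_s'])
E
```

```text
time_s: 1.52
position: [0.3318, 0.2708, 0.2485]
tool_rot: [[-0.946, 0.324, 0.001], [0.324, 0.946, 0.0], [-0.001, 0.001, -1.0]]
ft_force: [0.4, 1.1, 0.1]
grip_width: -0.0002
gripper_force: 0.0
time_s: 2.15
position: [0.4544, 0.0692, 0.2481]
tool_rot: [[-0.944, 0.329, 0.0], [0.329, 0.944, -0.0], [-0.0, -0.0, -1.0]]
ft_force: [0.4, 0.3, 0.4]
grip_width: -0.0003
gripper_force: 0.0
stopwatch 0.84 [424. 216.] [0.5716 0.1888]
stopwatch 0.82 [304. 206.] [0.503 0.036]
stopwatch 0.71 [215. 223.] [ 0.4858 -0.0918]
reset_key_top 0.77 [457. 236.] [0.5975 0.2171]
reset_key_top 0.6 [312. 184.] [0.4674 0.0595]
reset_key_top 0.44 [215. 210.] [ 0.4607 -0.0685]
start_key_top 0.71 [404. 238.] [0.5767 0.1494]
start_key_top 0.66 [323. 236.] [0.5399 0.05  ]
start_key_top 0.38 [232. 240.] [ 0.5054 -0.0657]
lap_key_top 0.75 [288. 220.] [0.5029 0.0146]
lap_key_top 0.58 [204. 232.] [ 0.4835 -0.0962]
lap_key_top 0.51 [433. 205.] [0.5438 0.1956]
[0.4522 0.0733 0.2485] [[-0.9467  0.3222  0.0001]
 [ 0.3222  0.9467  0.0001]
 [-0.      0.0001 -1.    ]] [ 0.268   0.1228 -0.0864] 0.00011402648074820409 0.017 2.4
```

View pics/w1.png

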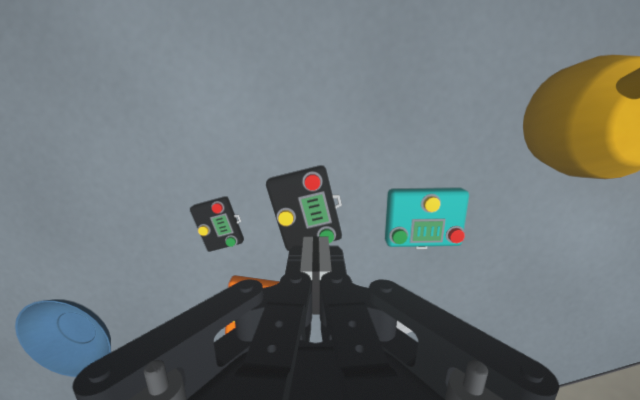

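The wrist picture shows the big black stopwatch with red at (312,182), yellow at (286,218) and green at (326,236), the last partly hidden by the fingers. I'll refine with colour blobs and fit the known layout.

```bash
cat > fit.py <<'E'
from h import *
np.set_printoptions(precision=4,suppress=True)
def blob(im,u,v,h0,h1):
    m=cv2.inRange(cv2.cvtColor(im['image'],cv2.COLOR_BGR2HSV),(h0,120,90),(h1,255,255))
    n,l,st,c=cv2.connectedComponentsWithStats(m); i=1+np.argmin(np.hypot(*(c[1:]-[u,v]).T)); return c[i],st[i,2:]
def fit(M,W):
    M=np.array(M);W=np.array(W);a=(M-M.mean(0))@[1,1j];b=(W-W.mean(0))@[1,1j]
    th=np.angle((a.conj()*b).sum());R=np.array([[np.cos(th),-np.sin(th)],[np.sin(th),np.cos(th)]])
    t=W.mean(0)-R@M.mean(0); return np.degrees(th),R,t,(M@R.T+t-W)*1000
E
python3 - <<'E'
from fit import *
im=env.get_image('wrist');s=env.observe()
r,sr=blob(im,312,182,0,6);y,sy=blob(im,286,218,20,32);g=[323,236]
print(r,sr,y,sy)
W=[at(im,*p,.032)[:2] for p in (r,y,g)]
M=np.array([[20,38],[-25,0],[20,-38]])/1000
for n in (2,3):
    th,R,t,e=fit(M[:n],W[:n]);print(th,t,e,'red',R@M[0]+t,'green',R@M[2]+t)
    for k in (0,2):
        d=np.append(R@M[k]+t,.0)-s['position'];print('tool',s['tool_rot'].T@d)
print(s['position'])
E
```

```text
[309.1105 184.7789] [ 15  16 190] [282.4731 220.3763] [ 14  16 186]
85.01897577342427 [0.502 0.037] [[-0.0523  0.0741]
 [ 0.0523 -0.0741]] red [0.4659 0.0603] green [0.5416 0.0537]
tool [-0.017  -0.008   0.2485]
tool [-0.0908  0.0101  0.2485]
86.23189224720672 [0.5007 0.0374] [[-1.8065 -0.3772]
 [-0.6908  0.2039]
 [ 2.4973  0.1733]] red [0.4641 0.0598] green [0.54   0.0548]
tool [-0.0155 -0.009   0.2485]
tool [-0.0889  0.0107  0.2485]
[0.4523 0.0733 0.2485]
```

```bash
python3 -m pendant '[[0,-0.017,-0.008,0.05,0,0,0],[0,-0.017,-0.008,0.1,0,0,0],[0,-0.017,-0.008,0.15,0,0,0],[0,-0.017,-0.008,0.185,0,0,0],[0,-0.017,-0.008,0.185,0,0,0]]'; python3 - <<'E'
from fit import *
im=env.get_image('wrist');s=env.observe();cv2.imwrite('pics/w2.png',im['image'])
print(s['position'],s['ft_force'],s['time_s']);p=s['position'];print(proj(im,[*p[:2],p[2]-.017]),proj(im,[.4659,.0603,.032]))
for t in('reset_key_top','lap_key_top'):
  for r in env.tip_of('wrist',t): print(t,r['conf'],r['centre'],at(im,*r['centre'],.032))
E
```

```text
time_s: 3.08
position: [0.4651, 0.06, 0.062]
tool_rot: [[-0.947, 0.323, -0.004], [0.323, 0.947, 0.001], [0.004, -0.001, -1.0]]
ft_force: [0.2, 0.4, -0.5]
grip_width: -0.0
gripper_force: 0.0
[0.4661 0.0598 0.0635] [-0.1001  0.5851  0.1207] 3.125
(np.float64(316.01856324805027), np.float64(253.98466747060644)) (np.float64(316.66323624713317), np.float64(241.53714425091783))
reset_key_top 0.76 [131.7, 283.7] [ 0.4566 -0.0619  0.032 ]
reset_key_top 0.71 [587.3, 336.1] [0.5976 0.2166 0.032 ]
reset_key_top 0.56 [318.8, 241.0] [0.466  0.0616 0.032 ]
lap_key_top 0.86 [112.0, 322.4] [ 0.4794 -0.0911  0.032 ]
lap_key_top 0.75 [554.1, 281.7] [0.543  0.1961 0.032 ]
```

View pics/w2.png

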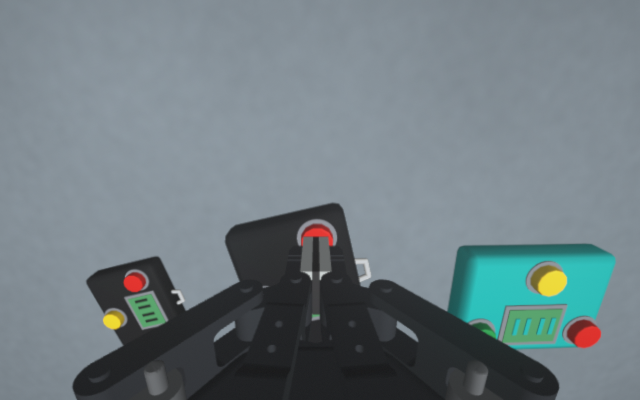

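The fingertips, at about (316,238), stand right over the red key. I'll press slowly.

```bash
python3 -m pendant '[[0,0,0,0.010,0,0,0],[0,0,0,0.014,0,0,0],[0,0,0,0.016,0,0,0],[0,0,0,0.018,0,0,0],[0,0,0,0.018,0,0,0]]'
```

```text
time_s: 3.85
position: [0.4663, 0.0592, 0.0454]
tool_rot: [[-0.946, 0.324, 0.0], [0.324, 0.946, 0.0], [-0.0, 0.0, -1.0]]
ft_force: [-0.8, -0.0, 3.6]
grip_width: 0.0001
gripper_force: 1.7
```

```bash
python3 -m pendant '[[0,0,0,0.001,0,0,0],[0,0,0,0.002,0,0,0],[0,0,0,0.0025,0,0,0],[0,0,0,0.0028,0,0,0],[0,0,0,0.0028,0,0,0]]'
```

```text
time_s: 4.47
position: [0.4663, 0.0592, 0.0429]
tool_rot: [[-0.946, 0.324, 0.0], [0.324, 0.946, -0.0], [-0.0, 0.0, -1.0]]
ft_force: [-1.8, 1.7, 10.6]
grip_width: -0.0001
gripper_force: 5.0
```

Fully in: the stop is felt at 10.6 N. Next I'll lift, cross to above green and look.

```bash
python3 -m pendant '[[0,0,0,-0.01,0,0,0],[0,0,0,-0.05,0,0,0],[0,-0.035,0.009,-0.05,0,0,0],[0,-0.074,0.019,-0.05,0,0,0],[0,-0.074,0.019,-0.05,0,0,0]]'; python3 - <<'E'
from fit import *
im=env.get_image('wrist');s=env.observe();cv2.imwrite('pics/w3.png',im['image'])
print(s['position'],s['ft_force'],s['time_s'])
r,sr=blob(im,*proj(im,[.4659,.0603,.032]),0,6);y,sy=blob(im,*proj(im,[.502,.012,.032]),20,32)
print(r,sr,y,sy,[at(im,*p,.032)[:2] for p in(r,y)])
M=np.array([[20,38],[-25,0],[20,-38]])/1000
th,R,t,e=fit(M[:2],[at(im,*p,.032)[:2] for p in(r,y)]);G=R@M[2]+t
print(th,t,e,G,s['tool_rot'].T@(np.append(G,.032+.017)-s['position']))
E
```

```text
time_s: 5.1
position: [0.5444, 0.0527, 0.0924]
tool_rot: [[-0.946, 0.324, 0.002], [0.324, 0.946, -0.0], [-0.002, 0.0, -1.0]]
ft_force: [-0.3, -0.1, -0.2]
grip_width: 0.0
gripper_force: 0.0
[0.5427 0.053  0.0922] [ 0.1171  0.834  -0.7428] 5.15
[286.3704 106.038 ] [ 31  31 764] [237.5991 179.5408] [ 30  29 686] [array([0.466 , 0.0602]), array([0.4995, 0.0127])]
85.03077402507448 [0.5019 0.0373] [[-0.2284  0.3236]
 [ 0.2284 -0.3236]] [0.5415 0.054 ] [0.0015 0.0005 0.0432]
```

View pics/w3.png

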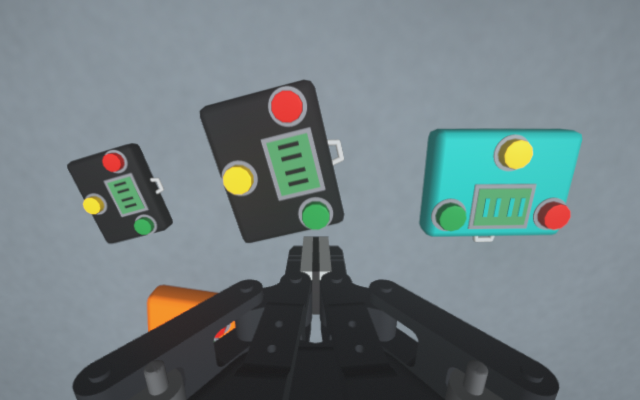

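Red is back up at (286,106), the stopwatch hasn't moved, and green shows clear at (316,214). Pressing green.

```bash
python3 -m pendant '[[0,0.0015,0.0005,0.02,0,0,0],[0,0.0015,0.0005,0.036,0,0,0],[0,0.0015,0.0005,0.042,0,0,0],[0,0.0015,0.0005,0.045,0,0,0],[0,0.0015,0.0005,0.046,0,0,0]]';python3 -m pendant '[[0,0,0,0.001,0,0,0],[0,0,0,0.002,0,0,0],[0,0,0,0.0025,0,0,0],[0,0,0,0.003,0,0,0],[0,0,0,0.003,0,0,0]]'
```

```text
time_s: 5.78
position: [0.5409, 0.0542, 0.0469]
tool_rot: [[-0.946, 0.324, -0.0], [0.324, 0.946, 0.0], [0.0, -0.0, -1.0]]
ft_force: [-2.4, -0.7, 1.7]
grip_width: 0.0
gripper_force: 1.2
time_s: 6.4
position: [0.5413, 0.0541, 0.0435]
tool_rot: [[-0.946, 0.324, 0.0], [0.324, 0.946, -0.0], [-0.0, 0.0, -1.0]]
ft_force: [-0.6, 0.4, 0.7]
grip_width: -0.0
gripper_force: 0.3
```

```bash
python3 -m pendant '[[0,0,0,0.0004,0,0,0],[0,0,0,0.0008,0,0,0],[0,0,0,0.001,0,0,0],[0,0,0,0.001,0,0,0],[0,0,0,0.001,0,0,0]]'
```

```text
time_s: 7.02
position: [0.5414, 0.0541, 0.043]
tool_rot: [[-0.946, 0.324, 0.001], [0.324, 0.946, -0.0], [-0.001, 0.0, -1.0]]
ft_force: [-3.0, 0.8, 6.5]
grip_width: 0.0002
gripper_force: 3.5
```

```bash
python3 -m pendant '[[0,0,0,0.0004,0,0,0],[0,0,0,0.0004,0,0,0],[0,0,0,0.0004,0,0,0]]'; python3 -m pendant '[[0,0,0,-0.01,0,0,0],[0,0,0,-0.06,0,0,0],[0,0,0,-0.12,0,0,0],[0,0,0,-0.17,0,0,0],[0,0,0,-0.17,0,0,0]]';  python3 -m pendant '[[0,0.04,0,0,0,0,0],[0,0.08,0,0,0,0,0],[0,0.08,0,0,0,0,0],[0,0.08,0,0,0,0,0]]'; python3 - <<'E'
from fit import *
im=env.get_image('wrist');s=env.observe()
print(s['position'],s['ft_force'],s['time_s'])
u,v=map(int,proj(im,[.502,.037,.03]));print(u,v)
cv2.imwrite('pics/w4.png',cv2.resize(im['image'][max(0,v-75):v+75,max(0,u-100):u+100],None,fx=4,fy=4,interpolation=cv2.INTER_CUBIC))
r,_=blob(im,*proj(im,[.4659,.0603,.032]),0,6);y,_=blob(im,*proj(im,[.4995,.0127,.032]),20,32)
print([at(im,*p,.032)[:2] for p in(r,y)])
E
```

```text
time_s: 7.4
position: [0.5414, 0.0541, 0.043]
tool_rot: [[-0.946, 0.324, 0.001], [0.324, 0.946, -0.0], [-0.001, 0.0, -1.0]]
ft_force: [-3.6, 1.3, 10.7]
grip_width: 0.0002
gripper_force: 5.3
time_s: 8.02
position: [0.5426, 0.054, 0.2162]
tool_rot: [[-0.946, 0.324, 0.009], [0.324, 0.946, -0.001], [-0.008, 0.002, -1.0]]
ft_force: [-0.5, -0.7, -0.5]
grip_width: -0.0
gripper_force: 0.0
time_s: 8.52
position: [0.466, 0.0799, 0.2118]
tool_rot: [[-0.946, 0.324, -0.0], [0.324, 0.946, -0.0], [0.0, -0.0, -1.0]]
ft_force: [0.4, -0.5, -0.1]
grip_width: -0.0002
gripper_force: 0.0
[0.4662 0.0798 0.2117] [ 0.572  -0.5225  0.4681] 8.575
290 218
[array([0.4658, 0.0605]), array([0.4998, 0.0125])]
```

View pics/w4.png

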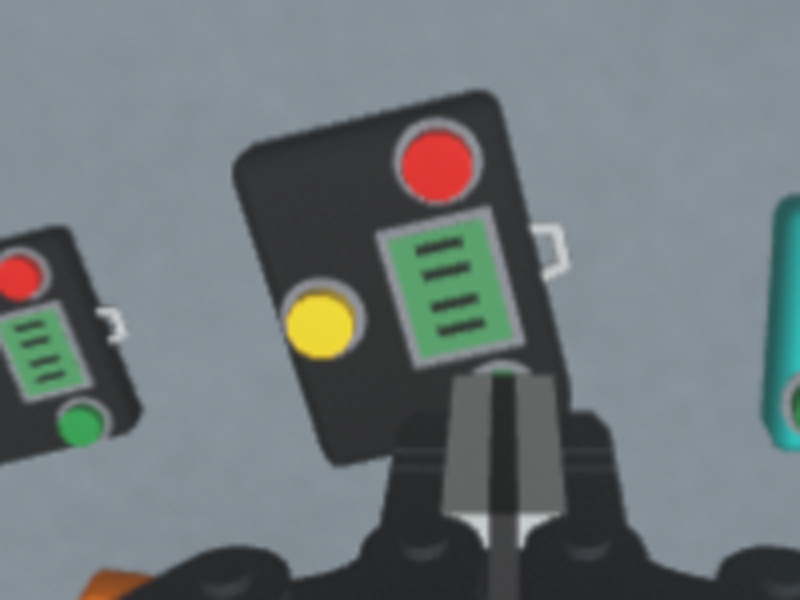

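Red and yellow are up and the stopwatch hasn't moved. Green met its hard stop (10.7 N with no further travel), and the fingertips are now about 16 cm clear.

```bash
python3 -m pendant '[[0,0,0,-0.02,0,0,0],[0,0,0,-0.02,0,0,0],[0,0,0,-0.02,0,0,0]]' | head -2; python3 -c "
from rig import env
print(env.close_job())"
```

```text
time_s: 8.95
position: [0.4657, 0.0799, 0.2313]
the job is handed in; nothing more can be done
None
```

I pressed the red reset key fully in and it came back up, then pressed the green start key to its stop. The hand is drawn about 18 cm clear, nothing else was touched, and the job is handed in at about 9 s; I judged green by the feel of its stop, as the fingers hid it in the last picture.

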